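# Turn the circuit board over in its rework frame, lock it and start the station

### The job

The circuit board in the rework frame lies component side up: slacken the frame's black lock knob, turn the board half a turn about its long axis until it lies level against its stop with the solder side up, and tighten the lock knob fully again. Only then turn the red key on the blue console clockwise to its start position, hold it there for half a second, and let it spring back to run. Leave the bottles, tape and other things round about where they stand.

Things in the scene. Friction and masses are not known exactly. Their poses are not given: they have to be found in the camera images.
- rework_frame: Fixed bench frame: grey base plate 150 (x) x 320 (y) x 14 mm with a dark warming plate on it (its top 22 mm high) and two aluminium posts at y = -115 and +115 mm. Origin: under the base, midway between the posts; x points to the far side, y to the left post (the one with the lock knob), z up. The turning axis of the board runs along y, 100 mm above the origin. Post tops are 125 mm high, the lock bracket's top 137 mm
- board_turn (a joint): Turn of the board's carrier in the frame, rad: 0 = level, component side up (start); 3.14 = level, solder side up. Stops at both ends, so it turns only one way from the start: the far (+x) rail goes down and under while the near (-x) rail rises, goes over the top and comes down on the far side. Light friction (about 0.05 N m; 1 N at a rail) keeps it where it is left. It cannot turn while the knob is locked
- board_centre (a point): Centre of the green circuit board, on the turning axis. The carrier round it is an aluminium frame 110 mm across (frame x) x 200 mm along the axis (y), 10 mm thick; parts on the component side stand up to 13 mm proud of the board's middle plane. The point's z axis points out of the component side
- rail_a (a point): Middle of the long carrier rail (10 x 10 mm section, 200 mm long) that is on the far side at the start and on the near side at the end; 50 mm from the turning axis; turns with the board
- rail_b (a point): Middle of the other long rail (10 x 10 mm section), on the near side at the start, on the far side at the end; 50 mm from the turning axis; turns with the board
- lock_knob (a joint): Turn of the black lock knob about the vertical, rad: 0 = fully tightened (locked; it starts within 0.12 of this), grows anticlockwise seen from above to 1.4 = fully slackened. It lifts a pin out of a slotted collar on the board's shaft; the pin is clear from about 0.9 on and can go home only when the board is level against a stop. Stays where it is left; friction about 0.05 N m
- knob_grip (a point): Point to grip on the lock knob, on its vertical axis: 27 mm above the bracket, in the upper half of its bar (40 mm long, 14 mm thick; bar from 8 to 37 mm above the bracket, on a round skirt 38 mm across and 8 mm high). The bar lies along the point's x axis, which is the frame's x when locked; a red mark is on its +x end
- console: Fixed blue control box 100 (x) x 130 (y) x 54 mm with a key switch in the middle of its top. Origin: centre of its underside; x points to the far side, z up
- start_key (a joint): Turn of the red key, rad: 0 = run (where it rests, green mark), grows clockwise seen from above to 1.05 = start (red mark), against a spring (about 0.03 N m at rest, 0.12 N m at start) that takes it back when it is let go
- key_grip (a point): Middle of the red key's head, on its vertical axis: head 32 mm long, 10 mm thick, 28 mm high (14 mm above and below this point); its underside is 11 mm above the steel key barrel, 38 mm across. The head lies along the point's x axis, which is the console's x at rest
- jar_0: Bystander: white plastic bottle with a blue cap, 84 mm across, 180 mm high; origin at its foot
- amber_dropper_a: Bystander: amber dropper bottle with a red teat, 38 mm across, 109 mm high; origin at its foot
- green_dropper: Bystander: green dropper bottle with a red teat, 38 mm across, 109 mm high; origin at its foot
- weighing_bottle: Bystander: glass weighing bottle, 37 mm across, 71 mm high; origin at its foot
- tweezers: Bystander: steel tweezers 120 mm long, lying flat in front of the frame
- label_tape: Bystander: roll of tape 96 mm across, 25 mm high, lying flat at the front left
There are look-alikes about, which are no part of the job. Leave any yellow look-alike of the console alone.

How it is judged:
On the way, in this order (a step that is already met when the one before it is completed fails the run):
1. the lock knob is slackened (joint over 1.0 rad) (value of joint lock_knob above 1 rad), for 0.1 s.
2. the board is turned over, against its stop (within 0.1 rad), the knob still slack (value of joint board_turn above 3.04 rad and value of joint lock_knob above 0.8 rad), for 0.2 s.
3. the lock knob is tightened again (joint under 0.2 rad) with the board still turned over (value of joint board_turn above 3.04 rad and value of joint lock_knob below 0.2 rad), for 0.2 s.
4. the key is held at start (joint over 0.75 rad) (value of joint start_key above 0.75 rad), for 0.3 s.
5. the key is back at run (joint under 0.12 rad) (value of joint start_key below 0.12 rad), for 0.2 s.
At the end, for the whole second after the job is handed in: The board lies solder side up, level to within 0.1 rad and at rest, the lock knob is tightened to within 0.2 rad of its end, and the key has sprung back to within 0.12 rad of run (all of step 3 and value of joint start_key below 0.12 rad and velocity of joint board_turn between -0.05 and 0.05 rad/s); the robot touches nothing.
It fails at once if the key is turned towards start (over 0.5 rad) before the board is turned over and locked (value of joint start_key above 0.5 rad and (value of joint board_turn below 3 rad or value of joint lock_knob above 0.3 rad)).
It fails at once if a bystander is shifted by more than 40 mm (distance of any of jar_0, amber_dropper_a, green_dropper, weighing_bottle, tweezers, label_tape from where it was at the start of the episode above 0.04 m).
It also fails if it takes over 72 s, if anything falls off the work surface, if the arm or the gripper's body presses on something with over 40 N, if the wrist force passes 120 N, or if a joint passes its speed limit or range.

### The arm

A 6-joint arm with a two-finger parallel gripper is mounted at the origin on a cart in front of the work surface, level with it; the furniture and walls round the work are solid. World frame = base frame: x ahead of the robot, y to its left, z up, the work surface at z = 0. Lengths are in m, angles in rad, forces in N, time in s.
With the tool pointing down it reaches from about 0.325 to 0.9 m from the base axis. Payload 6.1 kg.
Tool frame: the origin (TCP) lies on the centre line of the jaws, within the pads' length; the fingertips stand 22 mm ahead of it and the grasp point (between the pads) lies 3 mm ahead of it; z points along the fingers, y is the line along which they close (so a half turn about z gives the same grasp; the last joint's range is limited). The gripper opens to 87 mm and grips with 3 to 60 N. Pads are 19 mm wide; open, the fingers measure 117 mm over their backs; the gripper's body (75 mm by 190 mm) begins 51 mm behind the grasp point.
Start: joints at [1.152, 0.22, 1.526, -0, 1.395, -0.126], TCP at [0.18, 0.598, 0.219] pointing down, gripper open.
Joint ranges: [-2.98, 2.98], [-0.91, 2.08], [0.09, 2.57], [-1.24, 4.39], [0.2, 2.65], [-2.68, 2.68]. Speed limits (rad/s): [2.57, 2.57, 3.01, 3.14, 3.14, 3.14].

### API

Orientations are given as a 3x3 rotation matrix whose columns are the frame's x, y, z axes.
In Python, from rig import env gives the robot as it stands.
- The arm moves only by the tool jog_arm, never from a script. Its argument "motion" is a list that holds one entry, the list of rows, each a list of 5 numbers: the opening in per cent of the stroke, from 0 (shut) to 100 (fully open), then the shift along the world's x, y, z in cm, then the turn about the world's z in rad. A call has 1 to 12 rows; each row is the pose to reach, as a shift and turn from the pose commanded when the call began; what a row does not reach only later rows make up. A row lasts 1/12 s, in which the tool goes at most 41.7 mm and 7.16 degrees, less where a joint would pass 70% of its speed; a pose out of reach is approached as far as the arm can. A call with a gripper value outside its range is refused whole. The fingers move at their own pace and stop on an object; "newtons" is the grip in N (left out, the last holds). Time passes only in rows, so rows that repeat a pose let the fingers close. It gives the time, the measured TCP pose, the force, the opening and the grip force at its end, in the units of the state.
- env.get_obs(): the state, without advancing time (a new reading comes with each control period).
- env.grab_frame(name): name is "scene" or "top" or "wrist"; returns a dict with "image" (400x640x3 uint8, blue, green, red), "z_map" (400x640 float32, m along the optical axis (not along the pixel's ray), 0 where there is no reading), "vertical_fov" (degrees; the focal length in pixels is half the picture's height over the tangent of half this angle, whatever the lens; pixels are square), "cx", "cy" (the principal point, pixels), "k1" (the pictures are not rectified: a ray, as slopes to the right and down, at radius r is drawn at 1 + k1 r^2 times it, then the intrinsics apply), "world_from_camera" (4x4, takes a point from camera to world coordinates). Camera axes: x right, y down, z forward; pixel columns grow to the right and rows downward; lengths in m; the calibration is good to about 2 mm. A picture is of the moment at which its call begins.
- env.hand_in(): hands the job in; it is judged then, once.
The state is a dict: "clock": time; "joint_pos": joint angles; "qd": joint speeds; "joint_torque": joint torques, N m; "tcp_pos": TCP position; "orientation": TCP orientation; "force": force on the tool from outside, world axes, zero at the start; "torque": the same for the moment, N m; "width": opening from 0.0 (shut) to 1.0 (fully open); "finger_force": force on a finger pad.
Only numpy, scipy, OpenCV 4.12 (cv2) and the standard library are available. Lean on these libraries where they do the work, as an engineer would, in place of code of your own. Each camera call takes 0.05 s, during which the arm holds its last target. There are 200 camera calls.

## Working session

There is one attempt and no reset: what is moved stays moved. The work goes in short steps, Python scripts to look and compute and a tool call to move; the robot and the scene stay as the last step left them, time stands still between calls to the robot, and variables do not carry over. Pictures are saved under pics/ and viewed, at most 10 in all, crops included, and the job is handed in when it is done.

Besides the shell and the picture viewer there is one more tool, called in YAML: its name, and indented under it one key for each argument. jog_arm: Moves the arm, as the interface text tells. Its arguments: {"type":"object","properties":{"motion":{"type":"array","items":{"type":"array","items":{"type":"array","items":{"type":"number"}}}},"newtons":{"type":"number"}},"required":["motion"]}

```bash
mkdir -p pics
cat > h.py <<'E'
import numpy as np, cv2
from rig import env
def grab(n):
    f=env.grab_frame(n); return f
def pts(f):
    h,w=f["z_map"].shape; F=h/2/np.tan(np.radians(f["vertical_fov"])/2)
    K=np.array([[F,0,f["cx"]],[0,F,f["cy"]],[0,0,1.]])
    v,u=np.mgrid[:h,:w].astype(np.float32)
    n=cv2.undistortPoints(np.stack([u,v],-1).reshape(-1,1,2),K,np.array([f["k1"],0,0,0.])).reshape(h,w,2)
    z=f["z_map"]; P=np.dstack([n[...,0]*z,n[...,1]*z,z]); T=np.array(f["world_from_camera"])
    W=P@T[:3,:3].T+T[:3,3]; W[z==0]=np.nan
    return W
def state():
    o=env.get_obs(); print({k:np.round(o[k],3).tolist() for k in("clock","joint_pos","tcp_pos","force","width","finger_force")})
E
python3 - <<'E'
from h import *
for n in("scene","top"):
    f=grab(n); cv2.imwrite(f"pics/{n}0.png",f["image"]); np.save(n+"0.npy",pts(f)); print(n,np.round(f["world_from_camera"],2).tolist(),f["vertical_fov"])
state()
E
```

```text
scene [[0.76, -0.36, 0.54, -0.21], [-0.65, -0.41, 0.64, -0.93], [-0.01, -0.84, -0.54, 0.91], [0.0, 0.0, 0.0, 1.0]] 45.20971666578113
top [[0.01, -0.98, 0.2, 0.39], [-1.0, -0.0, 0.0, -0.01], [-0.0, -0.2, -0.98, 1.14], [0.0, 0.0, 0.0, 1.0]] 54.28040597013938
{'clock': 0.1, 'joint_pos': [1.152, 0.221, 1.528, 0.0, 1.395, -0.126], 'tcp_pos': [0.18, 0.598, 0.218], 'force': [-0.314, 0.37, 0.177], 'width': 0.998, 'finger_force': 0.0}
```

View pics/scene0.png

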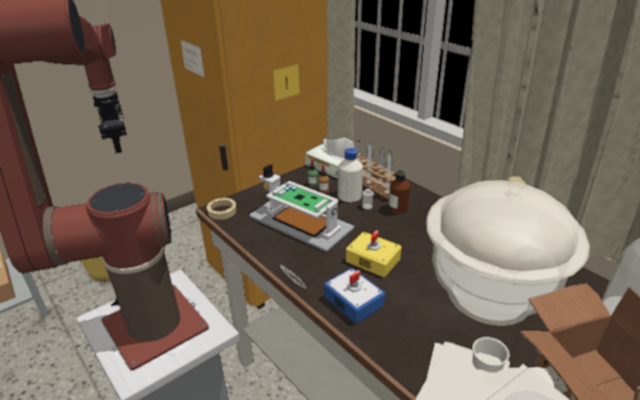

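View pics/top0.png

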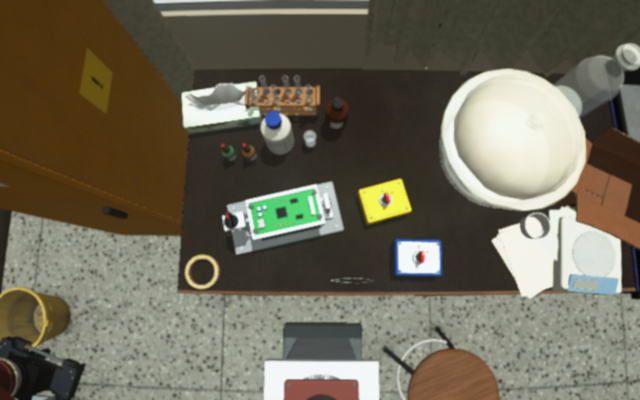

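Top view: frame with green board at about (285,213), black knob at (231,220), and the blue-sided console at (418,258) with red key. The yellow look-alike is at (385,201). Of the two, (418,258) is the blue one meant; an enlarged crop follows to confirm.

Run:
```python
from h import *
im=cv2.imread("pics/top0.png"); W=np.load("top0.npy"); hsv=cv2.cvtColor(im,cv2.COLOR_BGR2HSV)
H,S,V=cv2.split(hsv); X,Y,Z=W[...,0],W[...,1],W[...,2]
uu,vv=np.meshgrid(np.arange(640),np.arange(400))
def rep(n,m):
    m=m&np.isfinite(Z); p=W[m]
    r=cv2.minAreaRect((p[:,:2]*1000).astype(np.float32))
    print(n,m.sum(),"med",np.round(np.median(p,0),4),"z",np.round(np.percentile(p[:,2],[5,50,95]),3),"rect",np.round(r[0],1),np.round(r[1],1),round(r[2],1))
box=lambda a,b,c,d:(uu>a)&(uu<b)&(vv>c)&(vv<d)
rep("green",box(235,340,180,240)&(H>45)&(H<85)&(S>120)&(Z>.07))
fr=box(215,350,175,260)
rep("base",fr&(Z>.006)&(Z<.035)); 
rep("carrier",fr&(Z>.09)&(Z<.118)&box(240,325,180,240))
rep("knob",fr&(Z>.155)); rep("knobdark",fr&(Z>.12)&(V<70))
rep("red on knob",fr&(Z>.1)&((H<8)|(H>172))&(S>120))
c=box(390,448,235,280)
rep("console top",c&(Z>.045)&(Z<.06)); rep("key red",c&((H<8)|(H>172))&(S>120)&(Z>.06));rep("key hi",c&(Z>.075))
rep("ywl top",box(350,420,175,230)&(Z>.045)&(Z<.06))
for n,b in dict(jar=box(255,300,110,158),gd=box(218,238,140,165),ad=box(240,258,140,165),wb=box(302,318,130,148),tape=box(180,222,250,292),tw=box(325,380,270,290)).items():
    rep(n,b&(Z>(.002 if n=='tw' else .012)))
a=cv2.resize(im[170:265,210:350],None,fx=5,fy=5)[:,:]; b=cv2.resize(im[230:285,385,None] if 0 else im[230:285,385:450],None,fx=5,fy=5)
o=np.zeros((475,800,3),np.uint8); o[:475,:450]=cv2.resize(a,(450,475*450//700))[:475] if 0 else 0
a=cv2.resize(im[170:265,210:350],(490,332)); o[:332,:490]=a; o[:262,490:800]=cv2.resize(im[230:285,385:450],(310,262))
cv2.imwrite("pics/crop1.png",o[:335])
```

```text
green 1532 med [0.5561 0.0974 0.1017] z [0.098 0.102 0.105] rect [556.2 100.7] [ 85.1 174.5] 13.5
base 2137 med [0.5109 0.089  0.0142] z [0.01  0.014 0.026] rect [555.9 124. ] [396.6 235.2] 88.6
carrier 3067 med [0.5547 0.1006 0.1029] z [0.099 0.103 0.109] rect [555.2 105.2] [110.7 228.6] 13.4
knob 112 med [0.524  0.2336 0.1727] z [0.158 0.173 0.177] rect [524.2 235.2] [40.  14.6] 17.4
knobdark 114 med [0.5202 0.2299 0.168 ] z [0.144 0.168 0.175] rect [522.4 234.9] [28.7 34.1] 79.8
red on knob 18 med [0.5341 0.2385 0.1737] z [0.172 0.174 0.177] rect [534.6 238.8] [15.9  7. ] 16.6
console top 1535 med [ 0.4371 -0.2606  0.0539] z [0.05  0.054 0.058] rect [ 438.  -266.6] [129.7  99.6] 89.8
key red 34 med [ 0.4352 -0.264   0.0988] z [0.088 0.099 0.103] rect [ 436.9 -265.8] [ 5.8 24.2] 89.3
key hi 72 med [ 0.4371 -0.265   0.0996] z [0.078 0.1   0.103] rect [ 437.2 -267.4] [ 9.5 30.2] 88.0
ywl top 1423 med [ 0.5957 -0.1751  0.0511] z [0.047 0.051 0.056] rect [ 599.2 -177.5] [100.2 130.3] 15.9
jar 1123 med [0.7727 0.1253 0.1269] z [0.022 0.127 0.18 ] rect [810.5 138.8] [130.9 149.8] 90.0
gd 186 med [0.7352 0.2734 0.0562] z [0.024 0.056 0.106] rect [737.7 275.9] [29.7 37.1] 33.5
ad 179 med [0.7364 0.2129 0.0556] z [0.019 0.056 0.106] rect [739.4 215.2] [27.6 37.7] 30.0
wb 160 med [0.7834 0.0362 0.0571] z [0.018 0.057 0.071] rect [786.8  36.4] [32.5 35.6] 3.1
tape 386 med [0.392  0.3432 0.0237] z [0.015 0.024 0.027] rect [394.1 341.4] [93.2 91.8] 23.2
tw 188 med [ 0.3755 -0.0837  0.0032] z [0.002 0.003 0.009] rect [374.2 -88.4] [ 50.8 152.2] 0.1
```

View pics/crop1.png

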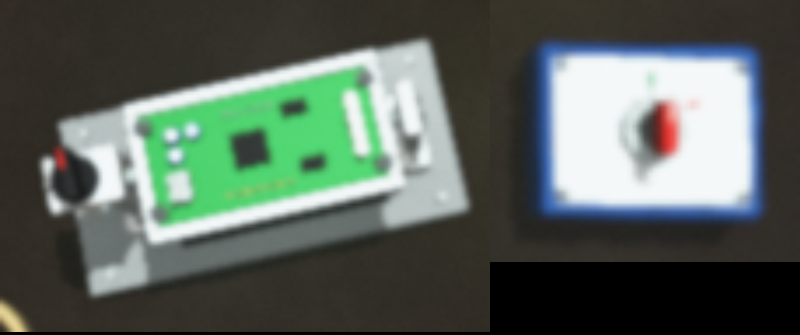

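The crop confirms it: the blue-edged console with the red key lying along x (green mark ahead, red mark to the right). The left part shows the knob with its red mark on the far end, and the frame turned about 13.4°.

Run:
```python
from h import *
o=env.get_obs(); print(np.round(o["orientation"],3).tolist(), np.round(o["tcp_pos"],4))
R=np.array(o["orientation"]); print("yaw of tool y",np.arctan2(R[1,1],R[0,1]))
```

```text
[[-0.957, 0.289, -0.001], [0.289, 0.957, -0.002], [0.0, -0.002, -1.0]] [0.1802 0.5979 0.2184]
yaw of tool y 1.2779782470739998
```

jog_arm:
  motion:
    - [[45,8,-9,4,-0.3],[45,16,-18,4,-0.6],[45,25,-27,4,-0.9],[45,34.4,-36.3,4,-1.2],[45,34.4,-36.3,4,-2.545],[45,34.4,-36.3,4,-2.545],[45,34.4,-36.3,4,-2.545],[45,34.4,-36.3,4,-2.545],[45,34.4,-36.3,4,-2.545],[45,34.4,-36.3,4,-2.545],[45,34.4,-36.3,4,-2.545],[45,34.4,-36.3,4,-2.545]]
  newtons: 25

```text
clock: 1.1
tcp_pos: [0.523, 0.2359, 0.259]
orientation: [[0.226, 0.974, -0.001], [0.974, -0.226, -0.0], [-0.0, -0.0, -1.0]]
force: [1.7, 1.2, -0.2]
width: 0.454
finger_force: 0.0
```

jog_arm:
  motion:
    - [[45,0,0,0,-1.04],[45,0,0,0,-1.04],[45,0,0,0,-1.04],[45,0,0,0,-1.04],[45,0,0,0,-1.04],[45,0,0,0,-1.04],[45,0,0,0,-1.04],[45,0,0,0,-1.04],[45,0,0,0,-1.04],[45,0,0,0,-1.04],[45,0,0,0,-1.04]]

```text
clock: 2.02
tcp_pos: [0.5219, 0.2376, 0.2588]
orientation: [[0.952, 0.306, -0.001], [0.306, -0.952, -0.0], [-0.001, -0.0, -1.0]]
force: [0.0, 0.2, 1.1]
width: 0.452
finger_force: 0.0
```

Run:
```python
from h import *
f=grab("wrist"); im=f["image"]; cv2.imwrite("pics/w1.png",im); W=pts(f); Z=W[...,2]; print(np.round(f["world_from_camera"],3).tolist())
m=(Z>.160)&(Z<.182)&(abs(W[...,0]-.524)<.03)&(abs(W[...,1]-.235)<.03)
p=W[m]; print(len(p)); r=cv2.minAreaRect((p[:,:2]*1000).astype(np.float32)); print(r, np.percentile(p[:,2],[5,50,95]))
o=env.get_obs(); R=np.array(o["orientation"]); print(o["tcp_pos"],np.arctan2(R[1,1],R[0,1]),o["joint_pos"])
```

```text
[[0.305, -0.906, -0.292, 0.603], [-0.952, -0.29, -0.094, 0.265], [0.0, 0.307, -0.952, 0.426], [0.0, 0.0, 0.0, 1.0]]
740
((524.961669921875, 236.53330993652344), (39.25328826904297, 13.839556694030762), 17.26219940185547) [0.16874042 0.17499938 0.17650258]
[0.52199993 0.23765976 0.25896523] -1.2602202307293833 [ 2.89772047e-01  7.46350086e-02  1.61474277e+00 -4.41047637e-06
  1.45279685e+00  1.54999280e+00]
```

View pics/w1.png

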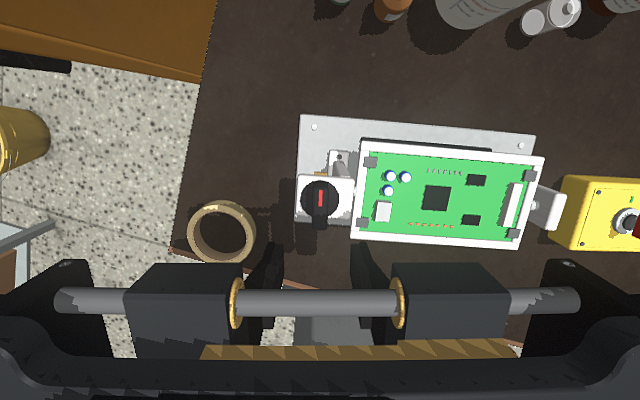

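The wrist view shows the knob at (320,198), centred between the fingers, red mark on the bar. Descend and grip.

jog_arm:
  motion:
    - [[45,0.25,-0.15,-3,0],[45,0.25,-0.15,-6,0],[45,0.25,-0.15,-8.7,0],[45,0.25,-0.15,-8.7,0],[0,0.25,-0.15,-8.7,0],[0,0.25,-0.15,-8.7,0],[0,0.25,-0.15,-8.7,0],[0,0.25,-0.15,-8.7,0],[0,0.25,-0.15,-8.7,0],[0,0.25,-0.15,-8.7,0]]

```text
clock: 2.9
tcp_pos: [0.5253, 0.2364, 0.1735]
orientation: [[0.953, 0.304, 0.002], [0.304, -0.953, 0.001], [0.002, 0.0, -1.0]]
force: [0.3, 0.5, -0.5]
width: 0.077
finger_force: 0.0
```

jog_arm:
  motion:
    - [[0,0,0,0,0],[0,0,0,0,0],[0,0,0,0,0]]

```text
clock: 3.15
tcp_pos: [0.5247, 0.2362, 0.1723]
orientation: [[0.953, 0.304, -0.0], [0.304, -0.953, 0.0], [0.0, -0.0, -1.0]]
force: [-0.5, -0.6, -0.0]
width: 0.004
finger_force: 0.0
```

Run:
```python
from h import *
f=grab("wrist"); cv2.imwrite("pics/w2.png",f["image"][100:340,150:490])
state()
```

```text
{'clock': 3.2, 'joint_pos': [0.286, 0.141, 1.708, -0.0, 1.293, 1.548], 'tcp_pos': [0.525, 0.236, 0.172], 'force': [0.457, 1.478, -0.565], 'width': 0.004, 'finger_force': 0.0}
```

View pics/w2.png

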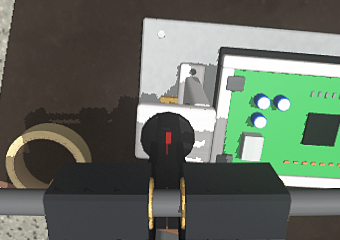

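Run:
```python
from h import *
f=grab("wrist"); W=pts(f)
for v in range(210,335,8): print(v,np.round(W[v,[300,308,317,326,334]],3).tolist())
R=np.array(f["world_from_camera"]);print(R.round(3).tolist())
```

```text
210 [[0.538, 0.253, 0.139], [0.54, 0.248, 0.14], [0.541, 0.242, 0.138], [0.544, 0.236, 0.139], [0.545, 0.231, 0.138]]
218 [[0.534, 0.252, 0.144], [0.54, 0.248, 0.155], [0.543, 0.243, 0.158], [0.544, 0.237, 0.158], [0.542, 0.23, 0.145]]
226 [[0.53, 0.251, 0.146], [0.541, 0.248, 0.171], [0.543, 0.243, 0.171], [0.544, 0.238, 0.172], [0.537, 0.229, 0.147]]
234 [[0.524, 0.249, 0.147], [0.538, 0.247, 0.175], [0.54, 0.242, 0.176], [0.541, 0.236, 0.175], [0.532, 0.227, 0.148]]
242 [[0.518, 0.247, 0.146], [0.532, 0.245, 0.174], [0.535, 0.24, 0.175], [0.538, 0.236, 0.179], [0.526, 0.225, 0.147]]
250 [[0.533, 0.249, 0.189], [0.533, 0.245, 0.185], [0.535, 0.24, 0.186], [0.538, 0.236, 0.189], [0.52, 0.223, 0.147]]
258 [[0.533, 0.249, 0.197], [0.533, 0.244, 0.195], [0.534, 0.24, 0.194], [0.536, 0.235, 0.195], [0.538, 0.232, 0.198]]
266 [[0.559, 0.254, 0.254], [0.533, 0.244, 0.203], [0.532, 0.239, 0.2], [0.536, 0.236, 0.203], [0.562, 0.243, 0.253]]
274 [[0.559, 0.253, 0.257], [0.533, 0.244, 0.211], [0.528, 0.238, 0.2], [0.536, 0.236, 0.211], [0.562, 0.244, 0.259]]
282 [[0.558, 0.253, 0.261], [0.533
[... 210 characters left out ...]
57, 0.252, 0.266], [0.555, 0.25, 0.263], [0.555, 0.247, 0.262], [0.556, 0.244, 0.262], [0.559, 0.243, 0.266]]
306 [[0.555, 0.252, 0.268], [0.553, 0.249, 0.264], [0.554, 0.246, 0.264], [0.555, 0.244, 0.264], [0.557, 0.243, 0.267]]
314 [[0.552, 0.251, 0.268], [0.55, 0.248, 0.264], [0.552, 0.246, 0.265], [0.552, 0.243, 0.264], [0.556, 0.242, 0.268]]
322 [[0.55, 0.25, 0.268], [0.518, 0.239, 0.225], [0.517, 0.235, 0.223], [0.52, 0.231, 0.226], [0.553, 0.241, 0.268]]
330 [[0.543, 0.248, 0.262], [0.09, 0.122, -0.295], [0.335, 0.176, 0.002], [0.338, 0.164, 0.001], [0.55, 0.24, 0.267]]
[[0.303, -0.907, -0.292, 0.606], [-0.953, -0.289, -0.093, 0.263], [0.0, 0.306, -0.952, 0.339], [0.0, 0.0, 0.0, 1.0]]
```

The image and depth show the fingers shut just above the bar top (tips at z ≈ 0.178, although the TCP reads 0.172), so the fingertips are higher than expected. I'll open, go lower in steps and watch the force.

jog_arm:
  motion:
    - [[45,0,0,0,0],[45,0,0,0,0],[45,0,0,0,0],[45,0,0,0,0],[45,0,0,0,0],[45,0,0,-0.5,0],[45,0,0,-1,0],[45,0,0,-1,0]]

```text
clock: 3.92
tcp_pos: [0.5238, 0.2359, 0.1606]
orientation: [[0.953, 0.304, -0.002], [0.304, -0.953, -0.001], [-0.002, -0.0, -1.0]]
force: [-0.3, 0.5, -0.8]
width: 0.441
finger_force: 0.0
```

Run:
```python
from h import *
state()
f=grab("wrist"); cv2.imwrite("pics/w3.png",cv2.resize(f["image"][180:340,200:440],(720,480))); W=pts(f); np.save("w3.npy",W)
# lowest finger points: region near x .51-.537, outside bar, z .15-.24
m=(W[...,2]>.15)&(W[...,2]<.24)&(W[...,0]>.5)&(W[...,0]<.55)&(abs(W[...,1]-.236)<.06)
p=W[m]; a=.3; yy=(p[:,1]-.2363)*np.cos(a)-(p[:,0]-.525)*np.sin(a)
for lo,hi in((-.05,-.03),(-.03,-.012),(.012,.03),(.03,.05)):
    q=p[(yy>lo)&(yy<hi)]; print(lo,len(q), np.round(np.percentile(q[:,2],[0,2,50,100]),3) if len(q) else "")
```

```text
{'clock': 3.917, 'joint_pos': [0.286, 0.151, 1.719, -0.0, 1.274, 1.548], 'tcp_pos': [0.524, 0.236, 0.161], 'force': [-0.305, 0.534, -0.797], 'width': 0.441, 'finger_force': 0.0}
-0.05 14 [0.201 0.202 0.207 0.209]
-0.03 1829 [0.164 0.167 0.203 0.24 ]
0.012 1763 [0.164 0.167 0.203 0.24 ]
0.03 114 [0.193 0.195 0.207 0.24 ]
```

View pics/w3.png

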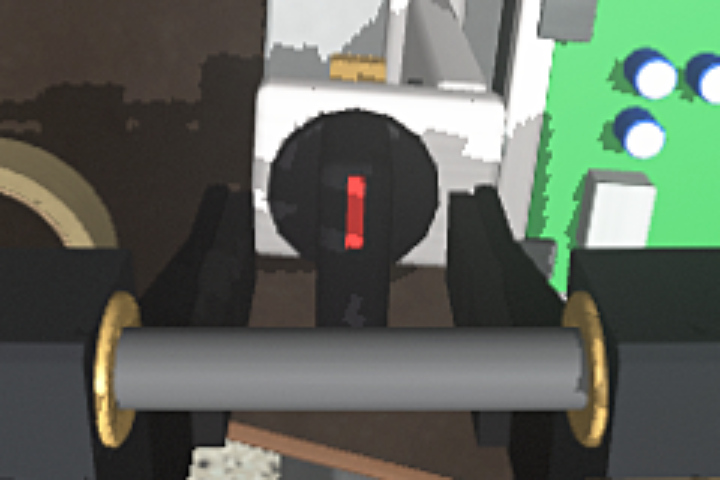

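The view shows the open fingers at crop columns 253 and 448, straddling the bar at column 354. Their tips are at z ≈ 0.164 while the TCP reads 0.161, so real tips stand about 3 mm above the reported TCP rather than 22 mm below it. I'll correct by −26 mm from here on.

jog_arm:
  motion:
    - [[45,0.1,0,-0.6,0],[45,0.1,0,-1.2,0],[45,0.1,0,-1.5,0],[45,0.1,0,-1.5,0],[0,0.1,0,-1.5,0],[0,0.1,0,-1.5,0],[0,0.1,0,-1.5,0],[0,0.1,0,-1.5,0],[0,0.1,0,-1.5,0],[0,0.1,0,-1.5,0]]

```text
clock: 4.8
tcp_pos: [0.5259, 0.2361, 0.1476]
orientation: [[0.953, 0.304, 0.001], [0.304, -0.953, -0.0], [0.001, 0.0, -1.0]]
force: [0.2, -0.6, -0.2]
width: 0.158
finger_force: 25.0
```

Gripped (13.7 mm, 25 N). Turn the knob anticlockwise.

jog_arm:
  motion:
    - [[0,0,0,0,0.11],[0,0,0,0,0.22],[0,0,0,0,0.33],[0,0,0,0,0.44],[0,0,0,0,0.55],[0,0,0,0,0.66],[0,0,0,0,0.77],[0,0,0,0,0.88],[0,0,0,0,0.99],[0,0,0,0,1.1],[0,0,0,0,1.22],[0,0,0,0,1.24]]

```text
clock: 5.8
tcp_pos: [0.5237, 0.2378, 0.1476]
orientation: [[0.015, 1.0, -0.004], [1.0, -0.015, 0.002], [0.002, -0.004, -1.0]]
force: [-7.6, 4.7, 5.2]
width: 0.154
finger_force: 25.0
```

jog_arm:
  motion:
    - [[0,0,0,0,0],[0,0,0,0,0],[45,0,0,0,0],[45,0,0,0,0],[45,0,0,0,0],[45,0,0,0,0],[45,0,0,3,0],[45,0,0,6,0],[45,0,0,9,0],[45,0,0,9,0]]

```text
clock: 6.63
tcp_pos: [0.5293, 0.237, 0.2449]
orientation: [[0.022, 1.0, 0.011], [1.0, -0.022, 0.003], [0.003, 0.011, -1.0]]
force: [-0.0, 0.6, 1.9]
width: 0.447
finger_force: 0.0
```

Run:
```python
from h import *
state()
f=grab("top"); im=f["image"]; W=pts(f); np.save("t2.npy",W)
H,S,V=cv2.split(cv2.cvtColor(im,cv2.COLOR_BGR2HSV))
f=grab("wrist"); W=pts(f); Z=W[...,2]
m=(Z>.166)&(Z<.182)&(np.hypot(W[...,0]-.525,W[...,1]-.236)<.03); p=W[m]
print(m.sum(),cv2.minAreaRect((p[:,:2]*1000).astype(np.float32)))
R=env.get_obs()["orientation"]; print(np.arctan2(R[1][1],R[0][1]))
```

```text
{'clock': 6.633, 'joint_pos': [0.285, 0.088, 1.627, -0.0, 1.415, 0.307], 'tcp_pos': [0.529, 0.237, 0.245], 'force': [-0.01, 0.646, 1.903], 'width': 0.447, 'finger_force': 0.0}
802 ((523.8592529296875, 237.22088623046875), (39.37384033203125, 13.446700096130371), 88.36222076416016)
-0.022269904158252425
```

Knob now at 1.31 rad. Move over the far rail with the fingers shut, then push it down.

jog_arm:
  motion:
    - [[0,2,-3.3,0,-0.12],[0,4,-6.6,0,-0.24],[0,6,-9.9,0,-0.36],[0,7.9,-13.2,0,-0.48],[0,7.9,-13.2,0,-0.6],[0,7.9,-13.2,0,-0.72],[0,7.9,-13.2,0,-0.84],[0,7.9,-13.2,-3,-0.96],[0,7.9,-13.2,-6,-1.08],[0,7.9,-13.2,-9,-1.2],[0,7.9,-13.2,-12,-1.315],[0,7.9,-13.2,-12,-1.315]]

```text
clock: 7.73
tcp_pos: [0.5984, 0.1037, 0.1081]
orientation: [[0.974, 0.227, -0.015], [0.227, -0.974, -0.001], [-0.015, -0.003, -1.0]]
force: [-0.8, -0.5, -1.0]
width: 0.002
finger_force: 0.0
```

jog_arm:
  motion:
    - [[0,0,0,0,0],[0,0,0,0,0]]

```text
clock: 7.9
tcp_pos: [0.6051, 0.1041, 0.1181]
orientation: [[0.972, 0.235, 0.0], [0.235, -0.972, 0.0], [0.0, 0.0, -1.0]]
force: [0.4, -0.2, 0.1]
width: 0.007
finger_force: 0.0
```

jog_arm:
  motion:
    - [[0,0.2,0,-0.7,0],[0,0.2,0,-1.4,0],[0,0.2,0,-2.1,0],[0,0.2,0,-2.8,0],[0,0.1,0,-3.4,0],[0,0,0,-4,0],[0,-0.1,0,-4.6,0],[0,-0.2,0,-5.2,0],[0,-0.3,0,-5.6,0],[0,-0.3,0,-5.6,0],[0,-0.3,0,-5.6,0]]

```text
clock: 8.82
tcp_pos: [0.6013, 0.1043, 0.0607]
orientation: [[0.973, 0.232, -0.001], [0.232, -0.973, 0.0], [-0.001, -0.0, -1.0]]
force: [0.2, 1.6, -0.0]
width: 0.0
finger_force: 0.0
```

```bash
cat >> h.py <<'E'
O=np.array([.556,.101]); A=np.radians(13.4); ex=np.array([np.cos(A),np.sin(A)]); ey=np.array([-ex[1],ex[0]])
def profile(names=("scene","top"),y=(-.095,.095)):
    for n in names:
        W=pts(grab(n)); d=W[...,:2]-O; fx=d@ex; fy=d@ey; Z=W[...,2]
        t=env.get_obs()["tcp_pos"][:2]-O
        m=(fy>y[0])&(fy<y[1])&(abs(fx)<.07)&(Z>.035)&(Z<.17)&~((abs(fy-t@ey)<.03)&(n=="x"))
        print(n,[(int(c),*np.round(np.percentile(Z[m&(abs(fx*1000-c)<4)],[5,50,95])*1000)) for c in range(-60,61,10) if (m&(abs(fx*1000-c)<4)).sum()>8])
E
python3 - <<'E'
from h import *
state(); profile(y=(.055,.095)); profile(y=(-.095,-.06))
E
```

```text
{'clock': 8.817, 'joint_pos': [0.042, 0.345, 1.69, 0.0, 1.108, 1.379], 'tcp_pos': [0.601, 0.104, 0.061], 'force': [0.25, 1.576, -0.013], 'width': 0.0, 'finger_force': 0.0}
scene [(-40, np.float64(139.0), np.float64(145.0), np.float64(150.0)), (-30, np.float64(129.0), np.float64(144.0), np.float64(148.0)), (-20, np.float64(114.0), np.float64(120.0), np.float64(124.0)), (-10, np.float64(103.0), np.float64(109.0), np.float64(113.0)), (0, np.float64(92.0), np.float64(97.0), np.float64(164.0)), (10, np.float64(78.0), np.float64(148.0), np.float64(167.0)), (20, np.float64(61.0), np.float64(65.0), np.float64(157.0)), (30, np.float64(55.0), np.float64(149.0), np.float64(155.0))]
top [(10, np.float64(86.0), np.float64(105.0), np.float64(167.0)), (20, np.float64(74.0), np.float64(82.0), np.float64(153.0))]
scene [(-40, np.float64(139.0), np.float64(144.0), np.float64(148.0)), (-30, np.float64(129.0), np.float64(145.0), np.float64(148.0)), (0, np.float64(94.0), np.float64(99.0), np.float64(135.0)), (10, np.float64(82.0), np.float64(150.0), np.float64(167.0)), (20, np.float64(62.0), np.float64(72.0), np.float64(151.0)), (30, np.float64(135.0), np.float64(144.0), np.float64(152.0))]
top [(-30, np.float64(142.0), np.float64(145.0), np.float64(150.0)), (-20, np.float64(126.0), np.float64(131.0), np.float64(137.0)), (-10, np.float64(112.0), np.float64(121.0), np.float64(128.0)), (0, np.float64(98.0), np.float64(105.0), np.float64(122.0)), (10, np.float64(85.0), np.float64(100.0), np.float64(167.0)), (20, np.float64(74.0), np.float64(88.0), np.float64(154.0)), (30, np.float64(63.0), np.float64(66.0), np.float64(73.0))]
```

The board is at about 52°, near rail up at frame (−32, 140 mm). Lift, go round to the near side, and push over the top.

jog_arm:
  motion:
    - [[0,0.3,0,3.5,0],[0,0.3,0,7,0],[0,0.3,0,10.5,0],[0,0,0,13,0],[0,-3.7,-0.9,13,0],[0,-7.5,-1.8,13,0],[0,-11.6,-2.7,13,0],[0,-11.6,-2.7,13,0],[0,-11.6,-2.7,10,0],[0,-11.6,-2.7,7,0],[0,-11.6,-2.7,5.5,0],[0,-11.6,-2.7,5.5,0]]

```text
clock: 10.02
tcp_pos: [0.4827, 0.0772, 0.1127]
orientation: [[0.973, 0.232, -0.006], [0.232, -0.973, 0.0], [-0.006, -0.002, -1.0]]
force: [0.1, -0.6, -0.7]
width: 0.005
finger_force: 0.0
```

jog_arm:
  motion:
    - [[0,1,0.23,0,0],[0,2,0.46,0,0],[0,3,0.7,0,0],[0,4,0.95,0,0],[0,5,1.2,0,0],[0,6,1.4,0,0],[0,7,1.65,0,0],[0,8,1.9,0,0],[0,8.5,2,0,0],[0,9,2.1,0,0],[0,9,2.1,0,0]]

```text
clock: 10.93
tcp_pos: [0.5771, 0.0984, 0.1173]
orientation: [[0.973, 0.232, 0.002], [0.232, -0.973, 0.0], [0.002, 0.0, -1.0]]
force: [0.2, -0.3, 0.9]
width: 0.003
finger_force: 0.2
```

Run:
```python
from h import *
state(); profile(y=(.055,.095)); profile(y=(-.095,-.06))
```

```text
{'clock': 10.933, 'joint_pos': [0.034, 0.218, 1.728, 0.0, 1.193, 1.371], 'tcp_pos': [0.577, 0.098, 0.117], 'force': [0.242, -0.265, 0.899], 'width': 0.003, 'finger_force': 0.229}
scene [(-50, np.float64(72.0), np.float64(78.0), np.float64(82.0)), (-40, np.float64(79.0), np.float64(82.0), np.float64(87.0)), (-30, np.float64(82.0), np.float64(87.0), np.float64(93.0)), (-20, np.float64(86.0), np.float64(92.0), np.float64(100.0)), (-10, np.float64(94.0), np.float64(98.0), np.float64(102.0)), (0, np.float64(99.0), np.float64(105.0), np.float64(112.0)), (10, np.float64(103.0), np.float64(109.0), np.float64(116.0)), (20, np.float64(111.0), np.float64(116.0), np.float64(123.0)), (30, np.float64(116.0), np.float64(121.0), np.float64(132.0)), (40, np.float64(122.0), np.float64(129.0), np.float64(134.0))]
top [(-40, np.float64(76.0), np.float64(80.0), np.float64(83.0)), (-30, np.float64(80.0), np.float64(84.0), np.float64(89.0)), (-20, np.float64(87.0), np.float64(90.0), np.float64(94.0)), (-10, np.float64(92.0), np.float64(96.0), np.float64(100.0)), (0, np.float64(98.0), np.float64(101.0), np.
[... 441 characters left out ...]
at64(118.0)), (20, np.float64(109.0), np.float64(117.0), np.float64(121.0)), (30, np.float64(116.0), np.float64(122.0), np.float64(129.0)), (40, np.float64(125.0), np.float64(131.0), np.float64(134.0))]
top [(-50, np.float64(75.0), np.float64(77.0), np.float64(80.0)), (-40, np.float64(77.0), np.float64(80.0), np.float64(83.0)), (-30, np.float64(81.0), np.float64(85.0), np.float64(89.0)), (-20, np.float64(87.0), np.float64(90.0), np.float64(94.0)), (-10, np.float64(92.0), np.float64(96.0), np.float64(100.0)), (0, np.float64(96.0), np.float64(102.0), np.float64(107.0)), (30, np.float64(116.0), np.float64(119.0), np.float64(123.0)), (40, np.float64(121.0), np.float64(129.0), np.float64(131.0))]
```

About 150° now. Lift, move over the far rail, press it down.

jog_arm:
  motion:
    - [[0,0,0,3.5,0],[0,0,0,4,0],[0,1.5,0.3,4,0],[0,2.9,0.7,4,0],[0,2.9,0.7,3,0],[0,2.9,0.7,2,0],[0,2.9,0.7,1,0],[0,2.9,0.7,0.2,0],[0,2.9,0.7,-0.6,0],[0,2.9,0.7,-1.2,0],[0,2.9,0.7,-1.6,0],[0,2.9,0.7,-1.6,0]]

```text
clock: 12.13
tcp_pos: [0.604, 0.1051, 0.1021]
orientation: [[0.973, 0.232, -0.002], [0.232, -0.973, -0.0], [-0.002, -0.0, -1.0]]
force: [-8.7, -0.4, 15.7]
width: 0.003
finger_force: 7.7
```

Run:
```python
from h import *
state(); profile(names=("top",),y=(.055,.095)); profile(names=("top","wrist"),y=(-.095,-.06))
```

```text
{'clock': 12.133, 'joint_pos': [0.044, 0.3, 1.66, -0.0, 1.183, 1.381], 'tcp_pos': [0.604, 0.105, 0.102], 'force': [-8.678, -0.398, 15.74], 'width': 0.003, 'finger_force': 7.66}
top [(10, np.float64(98.0), np.float64(102.0), np.float64(107.0)), (20, np.float64(98.0), np.float64(102.0), np.float64(106.0)), (30, np.float64(99.0), np.float64(102.0), np.float64(106.0))]
top [(-50, np.float64(102.0), np.float64(105.0), np.float64(107.0)), (-40, np.float64(98.0), np.float64(102.0), np.float64(105.0)), (-30, np.float64(99.0), np.float64(102.0), np.float64(105.0)), (-20, np.float64(100.0), np.float64(102.0), np.float64(105.0)), (-10, np.float64(99.0), np.float64(101.0), np.float64(106.0)), (0, np.float64(99.0), np.float64(101.0), np.float64(105.0)), (10, np.float64(98.0), np.float64(101.0), np.float64(105.0)), (20, np.float64(98.0), np.float64(101.0), np.float64(105.0)), (30, np.float64(98.0), np.float64(101.0), np.float64(104.0))]
wrist [(-30, np.float64(106.0), np.float64(106.0), np.float64(107.0)), (-20, np.float64(103.0), np.float64(106.0), np.float64(107.0)), (-10, np.float64(102.0), np.float64(105.0), np.float64(107.0)), (0, np.float64(102.0), np.float64(105.0), np.float64(107.0)), (10, np.float64(106.0), np.float64(107.0), np.float64(108.0)), (30, np.float64(102.0), np.float64(103.0), np.float64(107.0)), (40, np.float64(102.0), np.float64(103.0), np.float64(107.0)), (50, np.float64(105.0), np.float64(106.0), np.float64(107.0))]
```

Level against the stop (16 N press). Back above the knob.

jog_arm:
  motion:
    - [[0,0,0,3.5,0],[0,0,0,7,0.1],[0,0,0,10.5,0.22],[45,0,0,14,0.34],[45,-2,3.3,14,0.46],[45,-4,6.6,14,0.58],[45,-6,9.9,14,0.7],[45,-8,13.1,14,0.82],[45,-8,13.1,14,0.94],[45,-8,13.1,14,1.06],[45,-8,13.1,14,1.18],[45,-8,13.1,14,1.3]]

```text
clock: 13.28
tcp_pos: [0.5237, 0.2364, 0.2394]
orientation: [[0.03, 1.0, -0.002], [1.0, -0.03, -0.001], [-0.001, -0.002, -1.0]]
force: [-0.0, -0.2, -0.3]
width: 0.444
finger_force: 0.0
```

jog_arm:
  motion:
    - [[45,0,0,0,0.02],[45,0,0,0,0.02],[45,0,0,0,0.02]]

```text
clock: 13.53
tcp_pos: [0.5244, 0.236, 0.2399]
orientation: [[0.02, 1.0, -0.001], [1.0, -0.02, -0.0], [-0.0, -0.001, -1.0]]
force: [0.3, 0.6, -0.0]
width: 0.448
finger_force: 0.0
```

Run:
```python
from h import *
f=grab("wrist"); W=pts(f); Z=W[...,2]
m=(Z>.166)&(Z<.182)&(np.hypot(W[...,0]-.525,W[...,1]-.236)<.03); p=W[m]
print(m.sum(),cv2.minAreaRect((p[:,:2]*1000).astype(np.float32)))
o=env.get_obs();R=o["orientation"]; print(o["tcp_pos"],np.arctan2(R[1][1],R[0][1]))
profile(names=("top","wrist"),y=(-.095,.06))
```

```text
823 ((523.8939819335938, 237.52793884277344), (39.02626419067383, 13.888374328613281), 88.3162841796875)
[0.52452821 0.23603182 0.23995938] -0.019994385629781244
top [(-50, np.float64(102.0), np.float64(105.0), np.float64(108.0)), (-40, np.float64(99.0), np.float64(101.0), np.float64(105.0)), (-30, np.float64(99.0), np.float64(102.0), np.float64(105.0)), (-20, np.float64(99.0), np.float64(102.0), np.float64(105.0)), (-10, np.float64(98.0), np.float64(102.0), np.float64(105.0)), (0, np.float64(99.0), np.float64(102.0), np.float64(105.0)), (10, np.float64(99.0), np.float64(102.0), np.float64(105.0)), (20, np.float64(99.0), np.float64(101.0), np.float64(104.0)), (30, np.float64(98.0), np.float64(101.0), np.float64(105.0)), (40, np.float64(99.0), np.float64(102.0), np.float64(105.0)), (50, np.float64(102.0), np.float64(105.0), np.float64(108.0))]
wrist [(-50, np.float64(105.0), np.float64(106.0), np.float64(108.0)), (-40, np.float64(102.0), np.float64(103.0), np.float64(104.0)), (-30, np.float64(102.0), np.float64(103.0), np.float64(104.0)), (-20, np.float64(102.0), np.float64(103.0), np.float64(104.0)), (-10, np.float64(102.0), np.float64(103.0), np.float64(104.0)), (0, np.float64(102.0), np.float64(103.0), np.float64(104.0)), (10, np.float64(102.0), np.float64(103.0), np.float64(104.0)), (20, np.float64(102.0), np.float64(103.0), np.float64(104.0)), (40, np.float64(102.0), np.float64(103.0), np.float64(104.0)), (50, np.float64(105.0), np.float64(106.0), np.float64(107.0))]
```

jog_arm:
  motion:
    - [[45,0,0.1,-3,0],[45,0,0.1,-6,0],[45,0,0.1,-8.5,0],[45,0,0.1,-9.3,0],[45,0,0.1,-9.3,0],[0,0,0.1,-9.3,0],[0,0,0.1,-9.3,0],[0,0,0.1,-9.3,0],[0,0,0.1,-9.3,0],[0,0,0.1,-9.3,0],[0,0,0.1,-9.3,0]]

```text
clock: 14.6
tcp_pos: [0.5237, 0.2375, 0.1486]
orientation: [[0.017, 1.0, -0.002], [1.0, -0.017, 0.0], [0.0, -0.002, -1.0]]
force: [-7.1, -0.6, 7.0]
width: 0.161
finger_force: 25.0
```

jog_arm:
  motion:
    - [[0,0,0,0,-0.11],[0,0,0,0,-0.22],[0,0,0,0,-0.33],[0,0,0,0,-0.44],[0,0,0,0,-0.55],[0,0,0,0,-0.66],[0,0,0,0,-0.77],[0,0,0,0,-0.88],[0,0,0,0,-0.99],[0,0,0,0,-1.1],[0,0,0,0,-1.21],[0,0,0,0,-1.32]]

```text
clock: 15.6
tcp_pos: [0.5256, 0.2359, 0.1487]
orientation: [[0.974, 0.226, 0.002], [0.226, -0.974, -0.002], [0.002, 0.003, -1.0]]
force: [-0.3, -5.1, 2.9]
width: 0.161
finger_force: 25.0
```

jog_arm:
  motion:
    - [[0,0,0,0,-0.03],[0,0,0,0,-0.03],[0,0,0,0,-0.03],[45,0,0,0,-0.03],[45,0,0,0,-0.03],[45,0,0,0,-0.03],[45,0,0,0,-0.03],[45,0,0,3,-0.03],[45,0,0,6,-0.03],[45,0,0,9,-0.03],[45,0,0,9,-0.03]]

```text
clock: 16.52
tcp_pos: [0.5279, 0.2385, 0.2447]
orientation: [[0.979, 0.203, 0.01], [0.203, -0.979, 0.003], [0.011, -0.001, -1.0]]
force: [1.5, 0.7, 0.8]
width: 0.446
finger_force: 0.0
```

Run:
```python
from h import *
f=grab("wrist"); W=pts(f); Z=W[...,2]
m=(Z>.166)&(Z<.182)&(np.hypot(W[...,0]-.525,W[...,1]-.236)<.03); p=W[m]
print(m.sum(),cv2.minAreaRect((p[:,:2]*1000).astype(np.float32)))
o=env.get_obs();R=o["orientation"]; print(o["tcp_pos"],np.arctan2(R[1][1],R[0][1]),o["joint_pos"])
d=W[...,:2]-O; fx=d@ex; fy=d@ey; m=(abs(fx)<.056)&(abs(fy)<.099)&(abs(Z-.105)<.004)
print("carrier rect",cv2.minAreaRect((W[m][:,:2]*1000).astype(np.float32)))
profile(names=("top",),y=(-.095,.06))
```

```text
774 ((524.665771484375, 236.84182739257812), (39.62820053100586, 13.481318473815918), 11.795218467712402)
[0.5269448  0.23818504 0.24182352] -1.3667292147495262 [2.88001930e-01 8.85178488e-02 1.63200702e+00 3.02101280e-04
 1.41310544e+00 1.65468871e+00]
carrier rect ((555.7213134765625, 100.9370346069336), (110.90592956542969, 197.94711303710938), 13.382363319396973)
top [(-50, np.float64(101.0), np.float64(105.0), np.float64(108.0)), (-40, np.float64(98.0), np.float64(101.0), np.float64(105.0)), (-30, np.float64(99.0), np.float64(102.0), np.float64(105.0)), (-20, np.float64(98.0), np.float64(101.0), np.float64(104.0)), (-10, np.float64(99.0), np.float64(102.0), np.float64(105.0)), (0, np.float64(99.0), np.float64(102.0), np.float64(105.0)), (10, np.float64(99.0), np.float64(102.0), np.float64(105.0)), (20, np.float64(98.0), np.float64(101.0), np.float64(105.0)), (30, np.float64(99.0), np.float64(102.0), np.float64(105.0)), (40, np.float64(99.0), np.float64(102.0), np.float64(105.0)), (50, np.float64(102.0), np.float64(105.0), np.float64(108.0))]
```

Knob is at its end stop, board level. Now to the key.

jog_arm:
  motion:
    - [[45,-0.7,-4,0,0],[45,-1.4,-8,0,-0.05],[45,-2.1,-12,0,-0.1],[45,-2.8,-16,0,-0.15],[45,-3.5,-20,0,-0.2],[45,-4.2,-24,0,-0.2],[45,-4.9,-28,0,-0.2],[45,-5.6,-32,0,-0.2],[45,-6.3,-36,0,-0.2],[45,-7,-40,0,-0.2],[45,-7.7,-44,-2,-0.2],[45,-8.4,-48,-4,-0.2]]

```text
clock: 17.62
tcp_pos: [0.4411, -0.2383, 0.1997]
orientation: [[1.0, 0.003, 0.001], [0.003, -1.0, -0.0], [0.001, 0.0, -1.0]]
force: [1.0, 0.5, -0.0]
width: 0.45
finger_force: 0.0
```

jog_arm:
  motion:
    - [[45,-0.6,-2.3,0,0],[45,-0.6,-2.3,0,0],[45,-0.6,-2.3,0,0],[45,-0.6,-2.3,0,0]]

```text
clock: 17.95
tcp_pos: [0.4355, -0.2586, 0.1995]
orientation: [[1.0, 0.003, -0.001], [0.003, -1.0, 0.002], [-0.001, -0.002, -1.0]]
force: [-0.4, 0.9, 0.2]
width: 0.448
finger_force: 0.0
```

Run:
```python
from h import *
f=grab("wrist"); cv2.imwrite("pics/w4.png",f["image"]); W=pts(f); Z=W[...,2]
m=(Z>.094)&(Z<.112)&(np.hypot(W[...,0]-.437,W[...,1]+.2665)<.03); p=W[m]
print(m.sum(),cv2.minAreaRect((p[:,:2]*1000).astype(np.float32)),np.percentile(p[:,2],[5,50,95]))
o=env.get_obs();R=o["orientation"]; print(o["tcp_pos"],np.arctan2(R[1][1],R[0][1]),o["joint_pos"])
```

```text
373 ((438.07196044921875, -267.1911926269531), (31.277278900146484, 9.950891494750977), 0.33866024017333984) [0.09892413 0.10194702 0.10342302]
[ 0.43584887 -0.25833166  0.19995789] -1.5663256220699675 [-6.91171306e-01 -4.92453042e-02  1.85118885e+00  5.43695750e-04
  1.34073454e+00  8.75029773e-01]
```

View pics/w4.png

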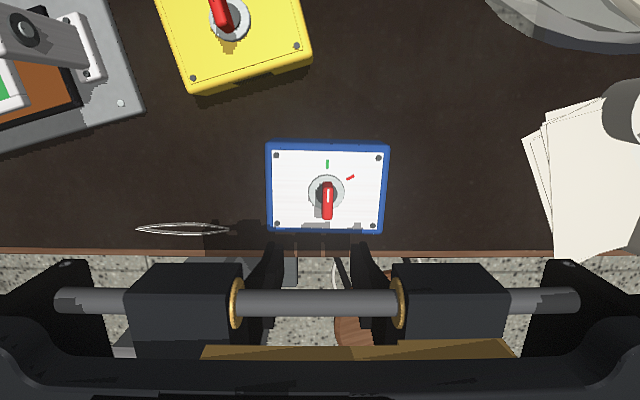

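The wrist view shows the blue console with the red key at (327,200), its green mark ahead and red mark to the right, and the yellow box clear of it. Approach to just above, settle, and check.

jog_arm:
  motion:
    - [[45,0.2,-0.8,-3,0],[45,0.2,-0.8,-6,0],[45,0.2,-0.8,-8.5,0],[45,0.2,-0.8,-8.5,0],[45,0.2,-0.8,-8.5,0],[45,0.2,-0.8,-8.5,0]]

```text
clock: 18.5
tcp_pos: [0.439, -0.2673, 0.1172]
orientation: [[1.0, 0.005, 0.002], [0.005, -1.0, -0.001], [0.002, 0.001, -1.0]]
force: [0.1, -0.5, 0.5]
width: 0.453
finger_force: 0.0
```

jog_arm:
  motion:
    - [[45,-0.1,0,-2.5,0],[45,-0.1,0,-4.5,0],[45,-0.1,0,-4.8,0],[45,-0.1,0,-4.8,0],[0,-0.1,0,-4.8,0],[0,-0.1,0,-4.8,0],[0,-0.1,0,-4.8,0],[0,-0.1,0,-4.8,0],[0,-0.1,0,-4.8,0],[0,-0.1,0,-4.8,0],[0,-0.1,0,-4.8,0]]

```text
clock: 19.42
tcp_pos: [0.4371, -0.2681, 0.0681]
orientation: [[1.0, 0.003, 0.001], [0.003, -1.0, -0.001], [0.001, 0.001, -1.0]]
force: [-0.6, -2.1, 2.1]
width: 0.114
finger_force: 25.0
```

jog_arm:
  motion:
    - [[0,0,0,0,-0.11],[0,0,0,0,-0.22],[0,0,0,0,-0.33],[0,0,0,0,-0.44],[0,0,0,0,-0.55],[0,0,0,0,-0.66],[0,0,0,0,-0.77],[0,0,0,0,-0.88],[0,0,0,0,-0.99],[0,0,0,0,-1.03],[0,0,0,0,-1.03],[0,0,0,0,-1.03]]

```text
clock: 20.42
tcp_pos: [0.4369, -0.2684, 0.0681]
orientation: [[0.52, -0.854, 0.0], [-0.854, -0.52, -0.002], [0.002, 0.001, -1.0]]
force: [-1.3, -3.9, 5.0]
width: 0.115
finger_force: 25.0
```

jog_arm:
  motion:
    - [[0,0,0,0,0],[0,0,0,0,0],[0,0,0,0,0],[0,0,0,0,0],[0,0,0,0,0],[0,0,0,0,0]]

```text
clock: 20.92
tcp_pos: [0.4369, -0.2684, 0.0681]
orientation: [[0.519, -0.855, 0.0], [-0.855, -0.519, -0.002], [0.002, 0.001, -1.0]]
force: [-2.3, -4.6, 5.4]
width: 0.113
finger_force: 25.0
```

Run:
```python
from h import *
f=grab("wrist"); H,S,V=cv2.split(cv2.cvtColor(f["image"],cv2.COLOR_BGR2HSV)); W=pts(f)
m=((H<8)|(H>172))&(S>120)&(np.hypot(W[...,0]-.438,W[...,1]+.267)<.025)&(W[...,2]>.095); p=W[m]
print(m.sum(),cv2.minAreaRect((p[:,:2]*1000).astype(np.float32)) if len(p) else ""); state()
```

```text
571 ((441.02606201171875, -272.95745849609375), (9.738753318786621, 19.043107986450195), 31.785442352294922)
{'clock': 20.967, 'joint_pos': [-0.704, 0.119, 1.946, -0.001, 1.075, 1.892], 'tcp_pos': [0.437, -0.268, 0.068], 'force': [-1.766, -5.515, 4.818], 'width': 0.116, 'finger_force': 25.001}
```

Key held at about 1.02 rad for over half a second. Open wide, let it spring back, then rise.

jog_arm:
  motion:
    - [[100,0,0,0,0],[100,0,0,0,0],[100,0,0,0,0],[100,0,0,0,0],[100,0,0,0,0],[100,0,0,0,0],[100,0,0,0,0],[100,0,0,0,0],[100,0,0,3,0],[100,0,0,6,0],[100,0,0,9,0],[100,0,0,12,0]]

```text
clock: 21.97
tcp_pos: [0.4365, -0.2669, 0.1885]
orientation: [[0.518, -0.855, -0.001], [-0.855, -0.518, 0.001], [-0.001, -0.0, -1.0]]
force: [1.2, -1.4, 0.5]
width: 0.933
finger_force: 0.0
```

jog_arm:
  motion:
    - [[100,0,0,2,0.12],[100,0,0,2,0.24],[100,0,0,2,0.36],[100,0,0,2,0.48],[100,0,0,2,0.48],[100,0,0,2,0.48]]

```text
clock: 22.47
tcp_pos: [0.4367, -0.2672, 0.2073]
orientation: [[0.853, -0.522, -0.0], [-0.522, -0.853, 0.0], [-0.0, -0.0, -1.0]]
force: [-0.6, 0.2, 0.6]
width: 1.001
finger_force: 0.0
```

Run:
```python
from h import *
for n in("wrist","top"):
    f=grab(n); W=pts(f); Z=W[...,2]
    m=(Z>.092)&(Z<.112)&(np.hypot(W[...,0]-.437,W[...,1]+.2665)<.03); p=W[m]
    if len(p)>5: print(n,len(p),cv2.minAreaRect((p[:,:2]*1000).astype(np.float32)))
    m=(Z>.166)&(Z<.182)&(np.hypot(W[...,0]-.525,W[...,1]-.236)<.03); p=W[m]
    if len(p)>5: print(" knob",len(p),cv2.minAreaRect((p[:,:2]*1000).astype(np.float32)))
cv2.imwrite("pics/end.png",f["image"]); profile(names=("top",)); state()
```

```text
wrist 378 ((437.69512939453125, -267.2522277832031), (10.074331283569336, 31.669355392456055), 89.06039428710938)
top 30 ((436.6102600097656, -267.457275390625), (9.544939041137695, 29.068822860717773), 87.90856170654297)
 knob 93 ((524.4122314453125, 235.56700134277344), (40.42213439941406, 14.54643726348877), 14.337209701538086)
top [(-50, np.float64(102.0), np.float64(105.0), np.float64(108.0)), (-40, np.float64(99.0), np.float64(102.0), np.float64(106.0)), (-30, np.float64(98.0), np.float64(102.0), np.float64(105.0)), (-20, np.float64(99.0), np.float64(102.0), np.float64(105.0)), (-10, np.float64(98.0), np.float64(102.0), np.float64(105.0)), (0, np.float64(99.0), np.float64(102.0), np.float64(105.0)), (10, np.float64(99.0), np.float64(102.0), np.float64(105.0)), (20, np.float64(99.0), np.float64(102.0), np.float64(105.0)), (30, np.float64(99.0), np.float64(102.0), np.float64(106.0)), (40, np.float64(98.0), np.float64(101.0), np.float64(105.0)), (50, np.float64(102.0), np.float64(105.0), np.float64(108.0))]
{'clock': 22.617, 'joint_pos': [-0.703, -0.042, 1.83, 0.0, 1.354, 1.416], 'tcp_pos': [0.437, -0.267, 0.207], 'force': [0.219, 0.199, -1.024], 'width': 0.998, 'finger_force': 0.0}
```

View pics/end.png

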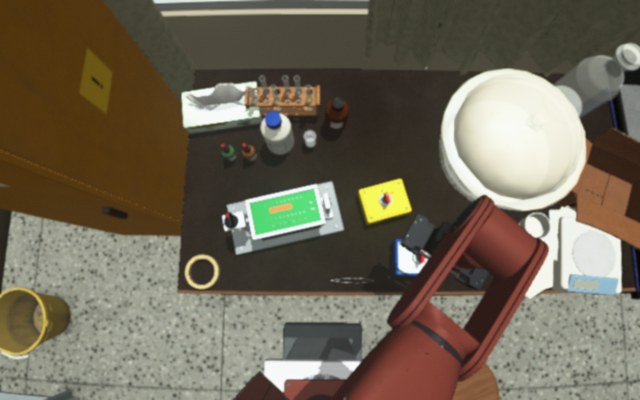

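The board at (285,212) now shows its solder side, level. The knob at (231,220) is locked, the key at (421,258) is back at run, and the bystanders have not moved. The arm is clear.

```bash
python3 -c "
from rig import env
print(env.hand_in())"
```

```text
the job is handed in; nothing more can be done
None
```

The job is handed in and no verdict came back: the board lies level with its solder side up, the knob is locked, the key was held at start for over half a second and sprang back to run, and the bystanders stand where they were, all checked in the final images at about 22.6 s.

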